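Shut the grinder's control box and lock its quarter-turn fastener

ROBOT

A 6-joint arm with a two-finger parallel gripper is mounted at the origin on a cart in front of the work surface, level with it; the furniture and walls round the work are solid. World frame = base frame: x ahead of the robot, y to its left, z up, the work surface at z = 0. Lengths are in m, angles in rad, forces in N, time in s.
With the tool pointing down it reaches from about 0.375 to 0.9 m from the base axis. Payload 3.1 kg.
Tool frame: the origin (TCP) lies between the finger pads; the fingertips stand 22 mm ahead of it and the grasp point (between the pads) lies 3 mm ahead of it; z points along the fingers, y is the line along which they close (so a half turn about z gives the same grasp; the last joint's range is limited). The gripper opens to 87 mm and grips with 3 to 60 N. Pads are 19 mm wide; open, the fingers measure 117 mm over their backs; the gripper's body (75 mm by 190 mm) begins 51 mm behind the grasp point.
Start: joints at [-1.425, 0.527, 1.433, -0, 1.181, -0.178], TCP at [0.199, -0.592, 0.215] pointing down, gripper open.
Joint ranges: [-3.08, 3.08], [-0.75, 2.2], [0.22, 2.44], [-1.43, 4.57], [0, 2.65], [-2.85, 2.85]. Speed limits (rad/s): [2.79, 2.79, 3.14, 3.14, 3.14, 3.14].

INTERFACE

Orientations are given as a unit quaternion [x, y, z, w].
In Python, from rig import robot gives the robot as it stands.
- The arm moves only by the tool move_arm, never from a script. Its argument "series" is text: rows parted by semicolons, each of 6 numbers parted by spaces: the shift along the tool's x, y, z in mm, then the turn, a rotation vector about the tool's x, y, z in degrees. In form: dx dy dz ax ay az; .... A call has 1 to 8 rows; each row is the pose to reach, as a shift and turn from the pose commanded when the call began, along the tool's axes at that moment; what a row does not reach only later rows make up. A row lasts 1/12 s, in which the tool goes at most 41.7 mm and 7.16 degrees, less where a joint would pass 70% of its speed; a pose out of reach is approached as far as the arm can. A call with a gripper value outside its range is refused whole. "jaw" is the opening, from 0 (shut) to 1 (fully open), set as the call begins (left out, the last holds). The fingers move at their own pace and stop on an object; "newtons" is the grip in N (left out, the last holds). Time passes only in rows, so rows that repeat a pose let the fingers close. It gives the time, the measured TCP pose, the force, the opening and the grip force at its end, in the units of the state.
- robot.get_obs(): the state, without advancing time (a new reading comes with each control period).
- robot.camera(name): name is "scene" or "top" or "wrist"; returns a dict with "img" (480x640x3 uint8, red, green, blue), "mtx" (3x3 intrinsics, pixels), "world_to_cam" (4x4, takes a point from world to camera coordinates). Camera axes: x right, y down, z forward; pixel columns grow to the right and rows downward; lengths in m; the calibration is good to about 2 mm. A picture is of the moment at which its call begins. There is no depth.
- robot.hand_in(): hands the job in; it is judged then, once.
Trained networks look in a picture, given as the dict that the camera call returned (one of the last four; its "shot" number tells which), for a name from the list of things; names that differ only in an ending like _2 or _b are one class to them, and where a whole thing is asked for, a point or a joint stands for the part that bears it (a point fixed in the world has none). Each returns a list of dicts, best first, with "p" (0 to 1); they miss things now and then, are a little off and sometimes report something else, mostly with a low value. They report only what shows in the picture. A call takes as long as a camera call.
- robot.search_frame(picture, thing): "xyz" ([x, y, z] in m, in world coordinates, good to about 4 mm: the middle of the surface that is visible of it).
- robot.tip_of(picture, thing): "xyz" ([x, y, z] in m, in world coordinates, good to about 4 mm: a listed point, or the origin of a listed thing).
The state is a dict: "time": time; "q": joint angles; "joint_velocities": joint speeds; "joint_torque": joint torques, N m; "position": TCP position; "tool_rot": TCP orientation; "ft_force": force on the tool from outside, world axes, zero at the start; "moment": the same for the moment, N m; "grip_width": finger opening in m; "grip_force": force on a finger pad.
Only numpy, scipy, OpenCV 4.12 (cv2) and the standard library are available. Lean on these libraries where they do the work, as an engineer would, in place of code of your own. Each camera call takes 0.05 s, during which the arm holds its last target. There are 200 camera calls.

TASK

The wet grinder's grey control box has been left open after servicing; close it up before the spray starts again. Push its door shut, without slamming it, until the bevelled spring latch snaps in behind the strike and holds the door, then push the black winged quarter-turn fastener on the door's top lip in until its cross-pin drops through the slot, turn it a quarter turn clockwise and let go so that it stays locked down. Leave the glass bowl, jar, tools and pad on the bench where they are.

Things in the scene. Friction and masses are not known exactly. Their poses are not given: they have to be found in the camera images.
- control_box: Grey sheet-steel control box, fixed, 230 wide (y) x 130 deep (x) mm, roof 200 mm above the bench. Origin on the bench under its centre; x points from its front into the box, away from the robot, y to the left, z up. The door is hinged at its left front edge and opens towards the robot. The fastener locks into a slot in its roof, so only with the door latched.
- door (a joint): Door angle, rad: 0 shut and latched, grows as the free right edge swings out to the robot. Swings freely, stays where left. At 0.09 the bevelled latch meets the strike: from there pushing it shut takes 7 N rising to about 12 N at push_spot until it snaps in near 0; hard stop at -0.014. Let go before the snap, the latch springs it back out to about 0.09.
- push_spot (a point): Point on the door's outer (robot-side) face, 190 mm from the hinge axis, 36 mm from the free edge, 190 mm above the bench: a good place to push; the face is flat there above 145 mm. Axes turn with the door: x into the door (the way to push), y along it to the hinge, z up.
- door_hinge (a point): Point on the vertical hinge axis, 190 mm above the bench, 6 mm behind the door's outer face. Axes as push_spot's. The door panel is 230 mm wide, 12 mm thick, from 26 to 211 mm above the bench; a 3 mm lip at its top reaches 60 mm back over the roof and carries the winged fastener.
- latch_bolt (a joint): How far the steel latch bolt at the door's free edge, 112 mm above the bench, is pushed back, in m: 0 fully out (at rest, and again when it has snapped in behind the strike), up to 0.008 while it rides over the strike.
- fastener_push (a joint): How far the fastener is pushed down, m: 0 standing out, where it springs back unless locked; 0.003 pin on the plate beside the slot; past 0.005 pin in the slot; from 0.012 below the plate, free to turn; 0.0142 fully in; 0.0095 sprung back up into the notches: locked. Spring: 2.4 N standing out, 5.3 N locked, 6.7 N fully in.
- fastener_turn (a joint): Fastener angle, rad, clockwise from above; 0: wings and the cross-pin below them parallel to the door. Spins freely while out; random start. The floating slot lies anywhere from -0.5 to 0.5, unseen: feel for it, the pin enters within about 0.2 of it. Below the plate it turns clockwise only and, let go, locks 1.3 to 1.8 past the slot (best 1.57; stop just beyond).
- fastener_wings (a point): Centre of the black wing grip: an upright bar 12 mm thick (x), 42 mm long (y), 16 mm high (8 mm above and below this point) on a round 32 mm disc. About 242 mm above the bench while standing out; 40 mm behind the door's mid-plane, 150 mm from the hinge axis. z up. Nothing else stands on the lip or roof.
- glass_bowl: Green glass bowl, 184 mm across, 129 mm high, origin under its centre. Bystander.
- grit_jar: White grit jar with a blue cap, 58 mm across, 104 mm high, standing to the left of the box, origin under its centre. Bystander.
- spanner: Flat steel open-ended spanner, 242 mm long, 60 mm wide, 8 mm thick, lying in front of the box, origin under its middle. The door passes over it. Bystander.
- marker: Black and white marker pen, 135 mm long, 16 mm thick, lying in front of the box, origin under its middle. Bystander.
- hex_key: Black hex key, 35 x 93 mm, 7 mm thick, lying to the right of the box, origin under its middle. Bystander.
- yellow_pad: Dark hand pad with yellow dots, 56 x 92 x 22 mm, lying to the left, in front of the box, origin under its middle. Bystander.

How it is judged:
By the outcome, as a careful person would: the job done as asked, in the order asked, and still so for the second after the job is handed in, with the robot touching nothing.
It also fails if it takes over 58 s, if anything falls off the work surface, if the arm or the gripper's body presses on something with over 40 N, if the wrist force passes 120 N, or if a joint passes its speed limit or range.

## Working session

There is one attempt and no reset: what is moved stays moved. The work goes in short steps, Python scripts to look and compute and a tool call to move; the robot and the scene stay as the last step left them, time stands still between calls to the robot, and variables do not carry over. Pictures are saved under pics/ and viewed, at most 10 in all, crops included, and the job is handed in when it is done.

Besides the shell and the picture viewer there is one more tool, called by a JSON object that holds its "api" and its "payload". move_arm: Moves the arm, as the interface text tells. Its arguments: {"type":"object","properties":{"series":{"type":"string"},"jaw":{"type":"number"},"newtons":{"type":"number"}},"required":["series"]}

```bash
mkdir -p pics
cat > h.py <<'E'
import numpy as np,cv2
from rig import robot
from scipy.spatial.transform import Rotation as R
np.set_printoptions(precision=4,suppress=True)
def save(c,n): cv2.imwrite('pics/'+n,c['img'][:,:,::-1])
E
python3 - <<'E'
from h import *
for v in ("scene","top"):
    c=robot.camera(v); save(c,v+'1.png')
    for t in ("control_box","push_spot","door_hinge","fastener_wings","glass_bowl","grit_jar"):
        for f in (robot.tip_of,):
            r=f(c,t)
            print(v,t,[(np.round(a['xyz'],3).tolist(),round(a['p'],2)) for a in r[:2]])
o=robot.get_obs();print(o['time'],o['position'],o['tool_rot'])
E
```

```text
scene control_box []
scene push_spot []
scene door_hinge [([0.594, -0.025, 0.188], 0.76)]
scene fastener_wings [([0.389, 0.258, 0.001], 0.59)]
scene glass_bowl [([0.388, 0.254, 0.005], 0.57)]
scene grit_jar [([0.7, 0.057, -0.001], 0.57)]
top control_box [([0.684, -0.126, 0.002], 0.76)]
top push_spot [([0.489, -0.19, 0.192], 0.75), ([0.558, -0.177, 0.245], 0.2)]
top door_hinge [([0.594, -0.026, 0.188], 0.96), ([0.444, 0.099, 0.003], 0.23)]
top fastener_wings [([0.552, -0.172, 0.243], 0.73), ([0.699, 0.058, -0.001], 0.37)]
top glass_bowl [([0.381, 0.258, 0.0], 0.56), ([0.699, 0.057, -0.0], 0.29)]
top grit_jar [([0.697, 0.056, -0.002], 0.67)]
0.7 [ 0.1989 -0.5925  0.2146] [0.9869 0.1612 0.     0.    ]
```

View pics/top1.png

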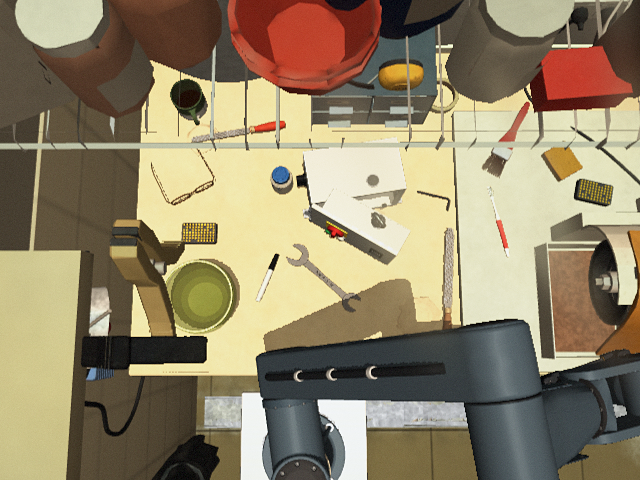

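View pics/scene1.png

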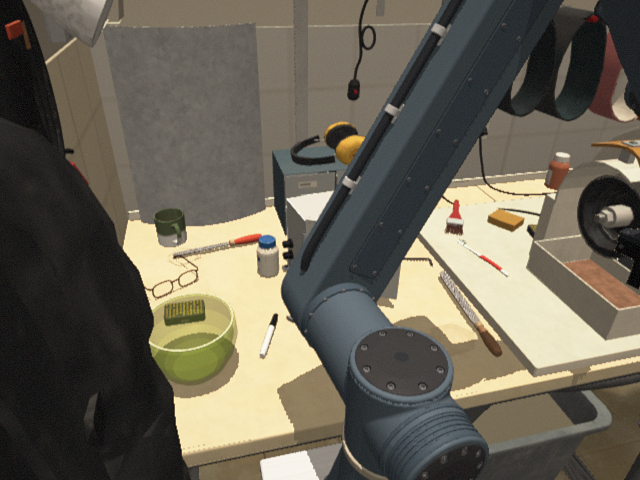

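The top view shows the box roof at about (355,175). The door is swung out, with the hinge near (303,205), the free edge near (405,240) and the wings at (378,220). The bystanders lie clear of the door's path; in the scene view the arm hides most of the box.

```bash
cat >> h.py <<'E'
def ray(c,u,v,z):
    W=c['world_to_cam'];Rm=W[:3,:3];o=-Rm.T@W[:3,3]
    d=Rm.T@np.linalg.inv(c['mtx'])@[u,v,1]
    return o+d*(z-o[2])/d[2]
def yaw(Rm): return np.degrees(np.arctan2(Rm[1,0],Rm[0,0]))
def rel(pos,yw=None,o=None,base=None):
    """shift (mm) and turn about tool z (deg) from base pose, tool pointing down"""
    o=o or robot.get_obs(); Rm=R.from_quat(o['tool_rot']).as_matrix(); p=np.array(o['position'])
    if base is not None: p=np.array(base)
    s=Rm.T@(np.array(pos)-p)*1000
    return np.round(s,1), (None if yw is None else round(float(yaw(Rm)-yw),1))
E
python3 - <<'E'
from h import *
c=robot.camera('top')
for u,v in((305,152),(403,142),(403,142),(402,206)): print(ray(c,u,v,.2))
a,b=ray(c,305,152,.2),ray(c,403,142,.2);d=b-a
print('box yaw',np.degrees(np.arctan2(d[0],-d[1])),np.linalg.norm(d))
for z,pts in((.211,((330,190),(408,232),(390,263),(306,213))),):
  for u,v in pts: print(ray(c,u,v,z))
r=[robot.tip_of(c,t)[0]['xyz'] for t in('door_hinge','push_spot','fastener_wings','control_box')]
print(np.array(r))
h,p,w=map(np.array,r[:3])
print(rel([.435,-.235,.300],-30),rel([.435,-.235,.211],-30))
E
```

```text
[ 0.7262 -0.0088  0.2   ]
[ 0.7504 -0.245   0.2   ]
[ 0.7504 -0.245   0.2   ]
[ 0.5925 -0.2379  0.2   ]
box yaw 5.844759830407536 0.2374614880805088
[ 0.6293 -0.0677  0.211 ]
[ 0.5281 -0.2484  0.211 ]
[ 0.4556 -0.2046  0.211 ]
[ 0.5742 -0.0111  0.211 ]
[[ 0.5929 -0.0278  0.1885]
 [ 0.4905 -0.1895  0.19  ]
 [ 0.5571 -0.1732  0.2462]
 [ 0.5643  0.2797 -0.0004]]
(array([ 337.6, -263.8,  -85.4]), 48.6) (array([ 337.6, -263.8,    3.6]), 48.6)
```

Run:
```python
from h import *
print(rel([.452,-.167,.30],-31))
```

```text
(array([ 375.3, -322.9,  -85.4]), 49.6)
```

{"api": "move_arm", "payload": {"series": "0 0 -40 0 0 0; 0 0 -75 0 0 0; 20 -20 -85 0 0 7; 45 -42 -85 0 0 14; 70 -68 -85 0 0 21; 98 -95 -85 0 0 28; 126 -122 -85 0 0 35; 154 -149 -85 0 0 42", "jaw": 0}}

```text
time: 1.62
position: [0.2979, -0.4006, 0.2997]
tool_rot: [0.978, -0.207, 0.0, 0.0]
ft_force: [0.8, -0.2, 0.8]
grip_width: 0.0422
grip_force: 0.0
```

Run:
```python
from h import *
o=robot.get_obs();print(o['time'],o['position'],yaw(R.from_quat(o['tool_rot']).as_matrix()),o['ft_force'],o['grip_width'])
print(rel([.452,-.167,.30],-31))
```

```text
1.6167 [ 0.2979 -0.4006  0.2997] -23.839547085743128 [ 0.8429 -0.158   0.7989] 0.04216413814626887
(array([  46.6, -275.9,   -0.3]), 7.2)
```

{"api": "move_arm", "payload": {"series": "6 -38 0 0 0 3.5; 12 -76 0 0 0 7; 18 -114 0 0 0 7; 25 -152 0 0 0 7; 31 -190 0 0 0 7; 38 -228 0 0 0 7; 46 -266 20 0 0 7; 46 -276 60 0 0 7"}}

```text
time: 2.28
position: [0.4555, -0.1663, 0.2444]
tool_rot: [0.965, -0.261, 0.007, 0.001]
ft_force: [1.2, -0.9, -0.6]
grip_width: 0.0004
grip_force: 0.0
```

{"api": "move_arm", "payload": {"series": "0 0 28 0 0 0; 0 0 28 0 0 0"}}

```text
time: 2.45
position: [0.4462, -0.1641, 0.208]
tool_rot: [0.965, -0.261, -0.006, -0.002]
ft_force: [-0.7, -0.1, 0.6]
grip_width: 0.0004
grip_force: 0.0
```

Run:
```python
from h import *
o=robot.get_obs();print(o['time'],o['position'],yaw(R.from_quat(o['tool_rot']).as_matrix()),o['ft_force'],o['grip_width'])
c=robot.camera('top');save(c,'t2.png');cv2.imwrite('pics/t2.png',cv2.resize(c['img'][130:330,220:480,::-1],(780,600)))
# pushing waypoints: TCP at push radius .19, offset 6+9.5+g outside
h=np.array([.5935,-.027])
o=robot.get_obs()
for nyaw in (-31,-24,-17,-10,-3,0,4,6):
    t=np.radians(nyaw);n=np.array([np.cos(t),np.sin(t)]);d=np.array([n[1],-n[0]])
    p=h+.19*d-.0155*n
    print(nyaw,p,*rel([*p,.211],nyaw,o))
```

```text
2.45 [ 0.4462 -0.1641  0.208 ] -30.299169134779568 [-0.6797 -0.1471  0.5512] 0.0003861147722684117
-31 [ 0.4824 -0.1819] [38.  -3.7 -0.8] 0.6
-24 [ 0.5021 -0.1943] [61.3 -3.  -1. ] -6.4
-17 [ 0.5231 -0.2042] [84.5 -5.1 -1.2] -13.4
-10 [ 0.5452 -0.2114] [107.2 -10.   -1.3] -20.4
-3 [ 0.5681 -0.2159] [129.2 -17.6  -1.5] -27.4
0 [ 0.578 -0.217] [138.3 -21.7  -1.5] -30.4
4 [ 0.5913 -0.2176] [150.1 -27.9  -1.6] -34.4
6 [ 0.5979 -0.2176] [155.8 -31.3  -1.6] -36.4
```

View pics/t2.png

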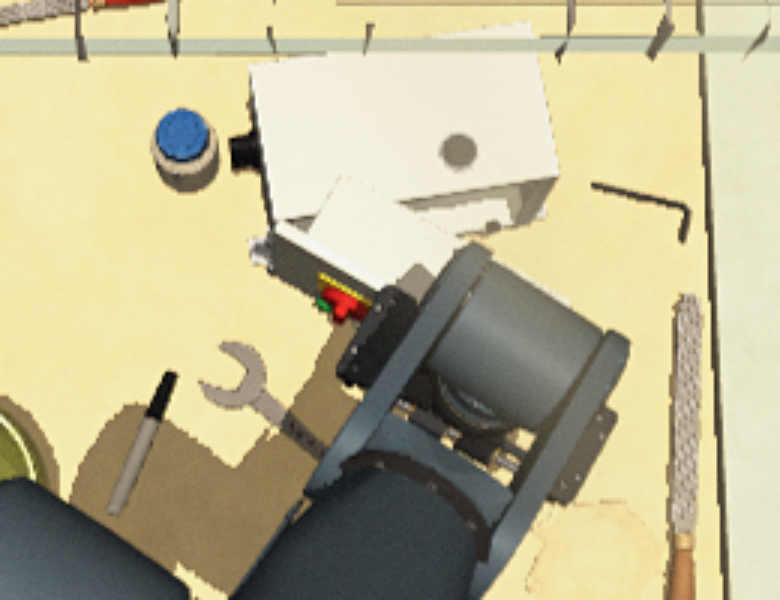

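The view shows the gripper in front of the door's outer face near the free edge, with the fingers clear of the switches. Now I'll push gently, turning with the door.

{"api": "move_arm", "payload": {"series": "10 -3 0 0 0 0; 20 -3 0 0 0 0; 29 -3 0 0 0 0; 37 -3 0 0 0 -2; 45 -3 0 0 0 -4; 53 -3 0 0 0 -6; 62 -4 0 0 0 -9; 71 -5 0 0 0 -11"}}

```text
time: 3.17
position: [0.5152, -0.2013, 0.2141]
tool_rot: [0.986, -0.168, 0.002, 0.001]
ft_force: [-1.1, 0.1, 0.3]
grip_width: 0.0004
grip_force: 0.0
```

Run:
```python
from h import *
o=robot.get_obs();print(o['time'],o['position'],yaw(R.from_quat(o['tool_rot']).as_matrix()),o['ft_force'])
h=np.array([.5935,-.027])
for nyaw in (-17,-10,-3,0,4,6):
    t=np.radians(nyaw);n=np.array([np.cos(t),np.sin(t)]);d=np.array([n[1],-n[0]])
    p=h+.19*d-.0155*n
    print(nyaw,p,*rel([*p,.211],nyaw,o))
```

```text
3.1667 [ 0.5152 -0.2013  0.2141] -19.39140042444537 [-1.1474  0.1209  0.2645]
-17 [ 0.5231 -0.2042] [8.4 0.1 3.2] -2.4
-10 [ 0.5452 -0.2114] [31.7 -0.4  3.3] -9.4
-3 [ 0.5681 -0.2159] [54.8 -3.8  3.4] -16.4
0 [ 0.578 -0.217] [64.5 -6.   3.4] -19.4
4 [ 0.5913 -0.2176] [77.2 -9.9  3.4] -23.4
6 [ 0.5979 -0.2176] [ 83.5 -12.1   3.5] -25.4
```

{"api": "move_arm", "payload": {"series": "8 0 1 0 0 -2.4; 16 0 2 0 0 -5; 24 0 2 0 0 -7; 31 0 2 0 0 -9.4; 38 -1 2 0 0 -11; 44 -2 2 0 0 -13; 49 -3 2 0 0 -15; 53 -4 2 0 0 -16"}}

```text
time: 3.83
position: [0.566, -0.2144, 0.2115]
tool_rot: [1.0, -0.03, 0.001, 0.001]
ft_force: [0.2, -0.5, -0.4]
grip_width: 0.0004
grip_force: 0.0
```

{"api": "move_arm", "payload": {"series": "3 -1 0 0 0 -1; 6 -2 0 0 0 -2; 9 -2 0 0 0 -3; 12 -2 0 0 0 -4; 12 -2 0 0 0 -4"}}

```text
time: 4.25
position: [0.5772, -0.2119, 0.2105]
tool_rot: [1.0, 0.005, 0.0, 0.0]
ft_force: [-0.1, 0.0, 0.3]
grip_width: 0.0002
grip_force: 0.0
```

Run:
```python
from h import *
o=robot.get_obs();print(o['time'],o['position'],yaw(R.from_quat(o['tool_rot']).as_matrix()),o['ft_force'])
c=robot.camera('top');cv2.imwrite('pics/t3.png',cv2.resize(c['img'][130:330,220:480,::-1],(780,600)))
print(robot.tip_of(c,'door_hinge')[:1],robot.tip_of(c,'fastener_wings')[:1])
```

```text
4.25 [ 0.5772 -0.2119  0.2105] 0.6103442491034003 [-0.1343  0.0154  0.3419]
[{'xyz': [0.5943, -0.0282, 0.1881], 'p': 0.8}] []
```

View pics/t3.png

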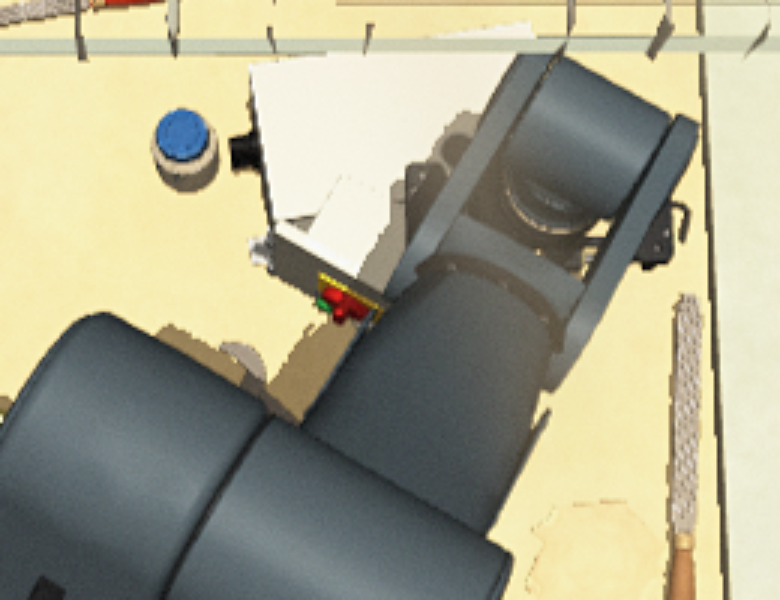

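The picture shows the door has not moved: the red switch is still at (345,300). Yet the gripper is now past the door's plane. I'll check from the other cameras before going on.

Run:
```python
from h import *
c=robot.camera('wrist');d=robot.camera('scene')
cv2.imwrite('pics/w4.png',np.hstack([cv2.resize(c['img'][:,:,::-1],(400,300)),cv2.resize(d['img'][150:330,240:480,::-1],(400,300))]))
t=robot.camera('top')
for n in('push_spot','fastener_wings'):
  for k in(c,d,t): print(n,robot.tip_of(k,n)[:1])
def proj(c,p):
    q=c['world_to_cam']@np.r_[p,1];q=c['mtx']@q[:3];return q[:2]/q[2]
print(proj(t,[.452,-.167,.19]),proj(t,[.577,-.212,.19]),proj(t,[.49,-.19,.19]),proj(t,[.5935,-.027,.19]))
```

```text
push_spot []
push_spot [{'xyz': [0.4946, -0.1839, 0.1876], 'p': 0.66}]
push_spot []
fastener_wings []
fastener_wings [{'xyz': [0.5512, -0.1772, 0.2452], 'p': 0.46}]
fastener_wings []
[372.8338 265.7206] [390.6632 213.343 ] [382.2762 249.6105] [312.7882 206.85  ]
```

View pics/w4.png

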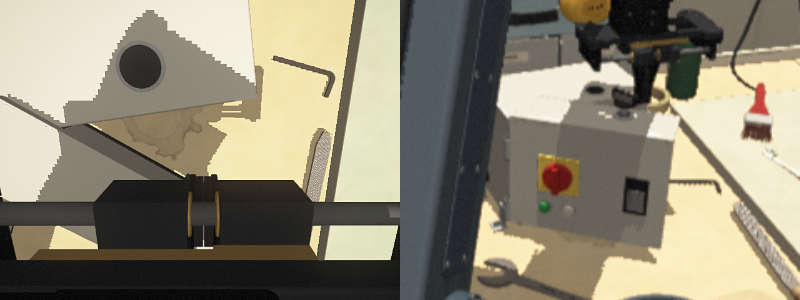

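Run:
```python
from h import *
d=robot.camera('scene')
cv2.imwrite('pics/s5.png',cv2.resize(d['img'][140:260,300:460,::-1],(800,600),interpolation=cv2.INTER_CUBIC))
def proj(c,p):
    q=c['world_to_cam']@np.r_[p,1];q=c['mtx']@q[:3];return ((q[:2]/q[2])-[300,140])*5
o=robot.get_obs();p=np.array(o['position']);z=R.from_quat(o['tool_rot']).as_matrix()[:,2]
print(p,o['time'],'tip',proj(d,p+.022*z),'tcp',proj(d,p),'bodybottom',proj(d,p-.048*z))
h=np.array([.5935,-.027])
for s in(-31.,-20):
  t=np.radians(s);n=np.array([np.cos(t),np.sin(t)]);dd=np.array([n[1],-n[0]])
  for a,b,zz in((0,-.006,.211),(.226,-.006,.211),(.226,.054,.211),(.19,-.006,.19)): print(s,a,b,zz,proj(d,np.r_[h+a*dd+b*n,zz]))
```

```text
[ 0.5765 -0.2118  0.2104] 4.9 tip [416.1718 407.4384] tcp [419.9186 367.0531] bodybottom [428.3573 276.0959]
-31.0 0 -0.006 0.211 [ 30.8895 396.5196]
-31.0 0.226 -0.006 0.211 [517.2789 472.3214]
-31.0 0.226 0.054 0.211 [535.8415 410.0096]
-31.0 0.19 -0.006 0.19 [432.3965 500.1303]
-20 0 -0.006 0.211 [ 33.3043 396.7768]
-20 0.226 -0.006 0.211 [524.2288 425.8571]
-20 0.226 0.054 0.211 [517.5836 365.1018]
-20 0.19 -0.006 0.19 [440.9159 460.8296]
```

View pics/s5.png

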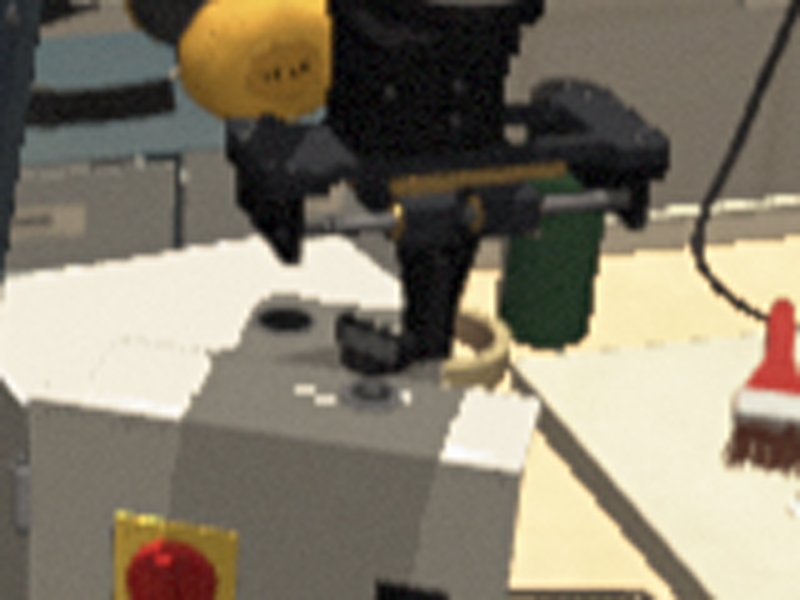

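The finger's visible end at (430,360) sits about 20 mm higher than the predicted tip at (416,407), although the door edges project correctly. It looks as if the finger rode over the lip. I'll check the height offset numerically.

Run:
```python
from h import *
t=robot.camera('top');w=robot.camera('wrist')
def proj(c,p):
    q=c['world_to_cam']@np.r_[p,1];q=c['mtx']@q[:3];return q[:2]/q[2]
o=robot.get_obs();p=np.array(o['position'])
Rm=R.from_quat(o['tool_rot']).as_matrix();
for z in(-.05,-.1):
  for y in(-.095,.095): print('body end crop px',(proj(t,p+Rm@[0,y,z])-[220,130])*3)
for z in(0,.022): print('wrist tip px',z,proj(w,p+Rm@[0,0,z]))
for n in('hex_key','control_box','latch_bolt'):
  for nm,c in(('t',t),('w',w)): print(n,nm,[(np.round(a['xyz'],3),round(a['p'],2)) for a in robot.tip_of(c,n)[:1]])
print('slot hole px wrist (140*1.6,65*1.6)->',ray(w,224,104,.2),' top->',ray(t,220+458/3,130+151/3,.2))
print(o['ft_force'],o['moment'],o['q'])
```

```text
body end crop px [397.6136 233.0033]
body end crop px [649.8585 229.6942]
body end crop px [402.0551 218.108 ]
body end crop px [663.979  214.6785]
wrist tip px 0 [324.8205 294.8833]
wrist tip px 0.022 [324.8826 277.332 ]
hex_key t []
hex_key w [(array([ 0.653, -0.351,  0.002]), 0.76)]
control_box t [(array([ 0.684, -0.124,  0.002]), 0.96)]
control_box w []Traceback (most recent call last):
  File "<stdin>", line 11, in <module>
ValueError: it knows: control_box, door_hinge, fastener_wings, glass_bowl, grit_jar, hex_key, marker, push_spot, spanner, yellow_pad
```

{"api": "move_arm", "payload": {"series": "0 0 -25 0 0 0; 0 0 -60 0 0 0; 0 0 -85 0 0 0; 0 0 -85 0 0 0; 0 0 -85 0 0 0"}}

```text
time: 5.62
position: [0.5774, -0.2123, 0.2974]
tool_rot: [1.0, 0.005, 0.002, 0.001]
ft_force: [-0.3, 0.8, -0.6]
grip_width: 0.0005
grip_force: 0.0
```

Run:
```python
from h import *
d=robot.camera('scene');t=robot.camera('top')
def proj(c,p):
    q=c['world_to_cam']@np.r_[p,1];q=c['mtx']@q[:3];return q[:2]/q[2]
o=robot.get_obs();p=np.array(o['position']);Rm=R.from_quat(o['tool_rot']).as_matrix()
a=cv2.resize(d['img'][100:250,310:460,::-1],(400,400),interpolation=cv2.INTER_CUBIC)
f=lambda q:((proj(d,q)-[310,100])*400/150)
for z,col in((.022,(0,0,255)),(0,(0,255,0)),(-.048,(255,0,0))):
    q=f(p+Rm@[0,0,z]);print(z,q);cv2.circle(a,tuple(map(int,q)),4,col,1)
b=cv2.resize(t['img'][150:280,290:420,::-1],(400,400),interpolation=cv2.INTER_CUBIC)
cv2.imwrite('pics/s6.png',np.hstack([a,b]))
print(o['time'],p,yaw(Rm))
print(rel([.455,-.168,p[2]],-31,o),rel([.455,-.168,.195],-31,o))
for n in('push_spot','fastener_wings','door_hinge'): print(n,robot.tip_of(d,n)[:1])
```

```text
0.022 [202.9536 239.7629]
0 [205.1188 216.4709]
-0.048 [210.0011 163.9506]
5.7167 [ 0.5758 -0.2114  0.2945] 0.5539249204315984
(array([-120.4,  -44.6,    0.3]), 31.6) (array([-120.2,  -44.4,   99.7]), 31.6)
push_spot [{'xyz': [0.4929, -0.1804, 0.1875], 'p': 0.89}]
fastener_wings [{'xyz': [0.5502, -0.178, 0.2409], 'p': 0.62}]
door_hinge [{'xyz': [0.5983, -0.0259, 0.1899], 'p': 0.7}]
```

View pics/s6.png

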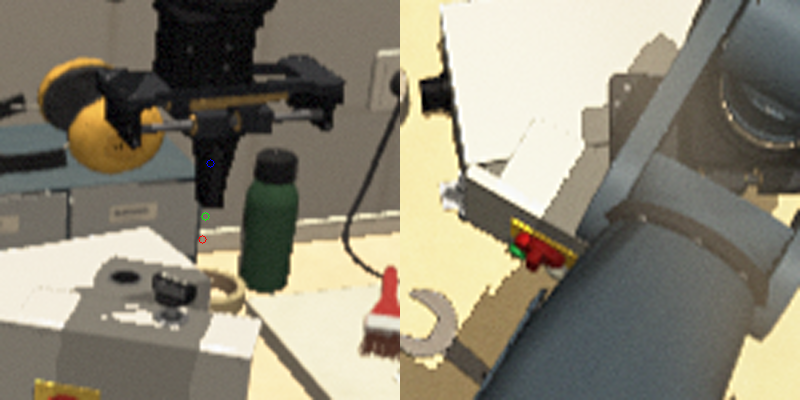

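The visible fingertip at (210,207) is well above the predicted one at (203,240), so the gripper and the reported pose disagree. I'll solve for the offset using both cameras.

Run:
```python
from h import *
from scipy.optimize import least_squares
d=robot.camera('scene');t=robot.camera('top');w=robot.camera('wrist')
def proj(c,p):
    q=c['world_to_cam']@np.r_[p,1];q=c['mtx']@q[:3];return q[:2]/q[2]
o=robot.get_obs();p=np.array(o['position']);Rm=R.from_quat(o['tool_rot']).as_matrix()
print('scene ray at z tip',ray(d,388.75,177.6,p[2]-.022),'at x,y ~ z+.03',ray(d,388.75,177.6,p[2]+.008))
for dz in(0,.03):
  for zz in(-.05,-.09): print(dz,zz,proj(t,p+[0,0,dz]+Rm@[0,-.095,zz]),'seen ~(358,190)')
# same objects in wrist and scene/top views -> wrist pose check
for n in('hex_key','control_box','door_hinge','fastener_wings'):
  print(n,[[(np.round(a['xyz'],3).tolist(),round(a['p'],2)) for a in robot.tip_of(c,n)[:1]] for c in(w,d,t)])
cv2.imwrite('pics/w7.png',w['img'][:,:,::-1])
print(np.linalg.inv(w['world_to_cam'])[:3,3]-p)
```

```text
scene ray at z tip [ 0.6415 -0.2436  0.2724] at x,y ~ z+.03 [ 0.5772 -0.2157  0.3024]
0 -0.05 [355.0201 199.2292] seen ~(358,190)
0 -0.09 [356.3764 194.7095] seen ~(358,190)
0.03 -0.05 [356.0141 195.892 ] seen ~(358,190)
0.03 -0.09 [357.4375 191.1477] seen ~(358,190)
hex_key [[([0.651, -0.351, 0.001], 0.85)], [([0.656, -0.348, 0.001], 0.54)], []]
control_box [[([0.651, -0.351, 0.001], 0.25)], [], [([0.684, -0.126, 0.001], 0.74)]]
door_hinge [[([0.591, -0.03, 0.191], 0.59)], [([0.598, -0.026, 0.187], 0.86)], []]
fastener_wings [[([0.55, -0.171, 0.242], 0.85)], [([0.548, -0.179, 0.242], 0.51)], []]
[0.0733 0.0004 0.1696]
```

View pics/w7.png

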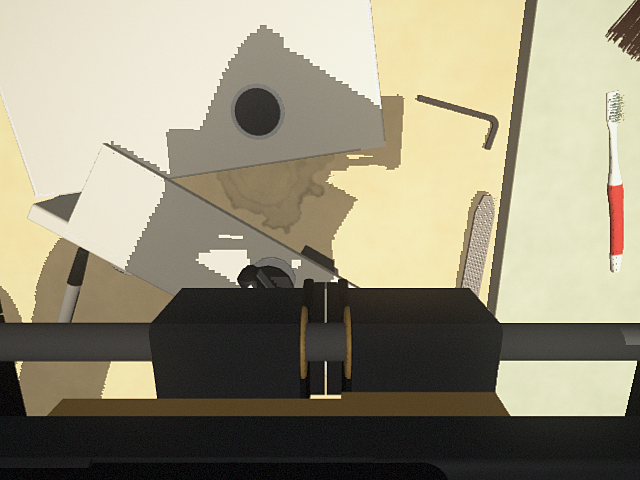

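All three views agree that the fingers end about 30 mm short of the stated reach, so the tips are about 8 mm behind the TCP. That is why they passed over the lip. I'll go back to the front of the door and redo the push 30 mm lower.

{"api": "move_arm", "payload": {"series": "-25 -9 0 0 0 6; -55 -20 0 0 0 12; -85 -31 0 0 0 18; -110 -40 0 0 0 24; -121 -44 15 0 0 31; -121 -44 50 0 0 31; -121 -44 85 0 0 31; -121 -44 115 0 0 31"}}

```text
time: 7.28
position: [0.4549, -0.1689, 0.1797]
tool_rot: [0.965, -0.263, 0.001, 0.0]
ft_force: [0.7, -0.1, -0.1]
grip_width: 0.0006
grip_force: 0.0
```

{"api": "move_arm", "payload": {"series": "0 0 0 0 0 0; 0 0 0 0 0 0; 0 0 0 0 0 0"}}

```text
time: 7.53
position: [0.4563, -0.1698, 0.1817]
tool_rot: [0.965, -0.263, 0.001, 0.0]
ft_force: [0.5, -0.3, -0.3]
grip_width: 0.0002
grip_force: 0.0
```

Run:
```python
from h import *
o=robot.get_obs();print(o['time'],o['position'],yaw(R.from_quat(o['tool_rot']).as_matrix()),o['ft_force'])
h=np.array([.594,-.027])
for nyaw in (-31,-24,-17,-10,-3,0,4,7):
    t=np.radians(nyaw);n=np.array([np.cos(t),np.sin(t)]);d=np.array([n[1],-n[0]])
    p=h+.19*d-.0155*n
    print(nyaw,p,*rel([*p,.18],nyaw,o))
```

```text
7.5333 [ 0.4563 -0.1698  0.1817] -30.44397496729704 [ 0.4905 -0.3348 -0.289 ]
-31 [ 0.4829 -0.1819] [29.  -3.   1.8] 0.6
-24 [ 0.5026 -0.1943] [52.3 -2.3  1.9] -6.4
-17 [ 0.5236 -0.2042] [75.4 -4.4  1.9] -13.4
-10 [ 0.5457 -0.2114] [98.2 -9.4  2. ] -20.4
-3 [ 0.5686 -0.2159] [120.2 -17.1   2.1] -27.4
0 [ 0.5785 -0.217 ] [129.3 -21.2   2.1] -30.4
4 [ 0.5918 -0.2176] [141.  -27.4   2.1] -34.4
7 [ 0.6018 -0.2175] [149.6 -32.6   2.1] -37.4
```

{"api": "move_arm", "payload": {"series": "10 -1 0 0 0 0; 20 -2 0 0 0 0; 27 -3 0 0 0 0; 33 -3 0 0 0 -1; 40 -3 0 0 0 -3; 47 -3 0 0 0 -5; 54 -3 0 0 0 -7; 62 -3 0 0 0 -9"}}

```text
time: 8.2
position: [0.5105, -0.1978, 0.1806]
tool_rot: [0.983, -0.185, -0.0, -0.0]
ft_force: [-1.4, 1.7, -0.5]
grip_width: 0.0006
grip_force: 0.4
```

Run:
```python
from h import *
o=robot.get_obs();print(o['time'],o['position'],yaw(R.from_quat(o['tool_rot']).as_matrix()),o['ft_force'])
d=robot.camera('scene')
print(robot.tip_of(d,'push_spot')[:1],robot.tip_of(d,'fastener_wings')[:1])
h=np.array([.594,-.027])
for nyaw in (-17,-10,-3,0,4,7):
    t=np.radians(nyaw);n=np.array([np.cos(t),np.sin(t)]);d=np.array([n[1],-n[0]])
    p=h+.19*d-.0155*n
    print(nyaw,p,*rel([*p,.18],nyaw,o))
```

```text
8.2 [ 0.5105 -0.1978  0.1806] -21.29766567540532 [-1.4339  1.6815 -0.5436]
[{'xyz': [0.5225, -0.1985, 0.1891], 'p': 0.81}] [{'xyz': [0.5754, -0.1842, 0.2417], 'p': 0.43}]
-17 [ 0.5236 -0.2042] [14.5  1.2  0.6] -4.3
-10 [ 0.5457 -0.2114] [37.7 -0.1  0.6] -11.3
-3 [ 0.5686 -0.2159] [60.7 -4.2  0.6] -18.3
0 [ 0.5785 -0.217 ] [70.3 -6.8  0.6] -21.3
4 [ 0.5918 -0.2176] [ 82.9 -11.1   0.6] -25.3
7 [ 0.6018 -0.2175] [ 92.1 -14.8   0.6] -28.3
```

The door is now moving.

{"api": "move_arm", "payload": {"series": "7 1 0 0 0 -2; 14 1 0 0 0 -4; 22 1 0 0 0 -6.5; 30 0 0 0 0 -9; 38 0 0 0 0 -11; 45 -1 0 0 0 -13.5; 52 -2 0 0 0 -16; 58 -3 0 0 0 -17.5"}}

```text
time: 9.02
position: [0.5649, -0.2159, 0.1803]
tool_rot: [0.999, -0.034, -0.001, -0.0]
ft_force: [-0.4, 0.8, -0.5]
grip_width: 0.0005
grip_force: 0.4
```

{"api": "move_arm", "payload": {"series": "3 -1 0 0 0 -1; 6 -2 0 0 0 -2; 9 -3 0 0 0 -3; 11 -3 0 0 0 -3.5; 13 -4 0 0 0 -4; 15 -4 0 0 0 -4.5; 17 -5 0 0 0 -5; 19 -5 0 0 0 -6"}}

```text
time: 9.68
position: [0.5846, -0.2124, 0.1805]
tool_rot: [1.0, 0.019, -0.0, -0.0]
ft_force: [-0.2, 1.1, -0.1]
grip_width: 0.0004
grip_force: 0.2
```

Run:
```python
from h import *
o=robot.get_obs();print(o['time'],o['position'],yaw(R.from_quat(o['tool_rot']).as_matrix()),o['ft_force'])
h=np.array([.594,-.027])
for nyaw in (-3,0,4,7,9):
    t=np.radians(nyaw);n=np.array([np.cos(t),np.sin(t)]);d=np.array([n[1],-n[0]])
    p=h+.19*d-.0155*n
    print(nyaw,p,*rel([*p,.18],nyaw,o))
```

```text
9.6833 [ 0.5846 -0.2124  0.1805] 2.121318035110103 [-0.2331  1.0745 -0.1369]
-3 [ 0.5686 -0.2159] [-16.1   2.9   0.5] 5.1
0 [ 0.5785 -0.217 ] [-6.3  4.4  0.5] 2.1
4 [ 0.5918 -0.2176] [7.  5.5 0.5] -1.9
7 [ 0.6018 -0.2175] [17.   5.7  0.5] -4.9
9 [ 0.6084 -0.2171] [23.6  5.6  0.5] -6.9
```

{"api": "move_arm", "payload": {"series": "2 0 0 0 0 -0.5; 4 0 0 0 0 -1; 6 0 0 0 0 -1.5; 8 0 0 0 0 -2; 10 0 0 0 0 -2.5; 12 0 0 0 0 -3; 12 0 0 0 0 -3"}}

```text
time: 10.27
position: [0.5935, -0.2126, 0.1805]
tool_rot: [0.999, 0.045, -0.003, -0.0]
ft_force: [-7.6, -1.7, 3.9]
grip_width: 0.0003
grip_force: 4.0
```

{"api": "move_arm", "payload": {"series": "1.5 0 0 0 0 -0.5; 3 0 0 0 0 -1; 4.5 0 0 0 0 -1.5; 6 0 0 0 0 -2; 6 0 0 0 0 -2"}}

```text
time: 10.68
position: [0.5982, -0.2126, 0.1805]
tool_rot: [0.998, 0.062, -0.005, 0.0]
ft_force: [-10.8, -2.9, 5.5]
grip_width: 0.0005
grip_force: 5.3
```

{"api": "move_arm", "payload": {"series": "1.5 0 0 0 0 0; 3 0 0 0 0 0; 4.5 0 0 0 0 0; 6 0 0 0 0 0; 6 0 0 0 0 0"}}

```text
time: 11.1
position: [0.608, -0.2113, 0.1803]
tool_rot: [0.998, 0.062, -0.001, 0.0]
ft_force: [-4.5, -2.9, 1.2]
grip_width: 0.0007
grip_force: 2.4
```

{"api": "move_arm", "payload": {"series": "1.5 0 0 0 0 0; 3 0 0 0 0 0; 4 0 0 0 0 0; 4 0 0 0 0 0"}}

```text
time: 11.43
position: [0.6081, -0.2112, 0.1803]
tool_rot: [0.998, 0.062, -0.005, 0.0]
ft_force: [-12.4, -4.6, 5.6]
grip_width: 0.0005
grip_force: 6.6
```

{"api": "move_arm", "payload": {"series": "-10 0 0 0 0 0; -30 0 0 0 0 0; -45 0 0 0 0 -3; -45 0 -30 0 0 -10; -45 0 -65 0 0 -17; -35 0 -100 0 0 -24; -25 0 -120 0 0 -31; -20 0 -120 0 0 -38", "jaw": 0.6}}

```text
time: 12.1
position: [0.5979, -0.2136, 0.3074]
tool_rot: [0.922, 0.386, 0.006, 0.005]
ft_force: [0.3, 0.3, 0.9]
grip_width: 0.0456
grip_force: 0.0
```

Run:
```python
from h import *
o=robot.get_obs();print(o['time'],o['position'],yaw(R.from_quat(o['tool_rot']).as_matrix()),o['q'])
for v in('top','scene','wrist'):
  c=robot.camera(v)
  for n in('push_spot','fastener_wings','door_hinge'): print(v,n,[(np.round(a['xyz'],4).tolist(),round(a['p'],2)) for a in robot.tip_of(c,n)[:1]])
print(rel([.652,-.171,.30],90,o))
```

```text
12.1 [ 0.5979 -0.2136  0.3074] 45.44491039058544 [-0.5205  0.4492  1.3036  0.0031  1.3728  0.2566]
top push_spot []
top fastener_wings [([0.6588, -0.1677, 0.2454], 0.49)]
top door_hinge [([0.5904, -0.0278, 0.1858], 0.61)]
scene push_spot [([0.6208, -0.2083, 0.1882], 0.75)]
scene fastener_wings [([0.6548, -0.1704, 0.2461], 0.42)]
scene door_hinge [([0.5954, -0.0257, 0.188], 0.73)]
wrist push_spot [([0.6211, -0.2165, 0.1887], 0.87)]
wrist fastener_wings [([0.654, -0.1676, 0.2405], 0.8)]
wrist door_hinge [([0.5924, -0.0282, 0.1902], 0.63)]
(array([68.3,  8.6,  8. ]), -44.6)
```

Run:
```python
from h import *
w=robot.camera('wrist');s=robot.camera('scene')
def proj(c,p):
    q=c['world_to_cam']@np.r_[p,1];q=c['mtx']@q[:3];return q[:2]/q[2]
c0=np.array([.6545,-.1695]);L=.04;out=[]
n=np.array([np.cos(np.radians(8)),np.sin(np.radians(8))]);d=np.array([n[1],-n[0]]) # up = n (into box), right = d (to free edge)
cs=[c0-L*d+L*n,c0+L*d+L*n,c0+L*d-L*n,c0-L*d-L*n]
for k in (w,s):
  src=np.float32([proj(k,[*q,.25]) for q in cs]);H=cv2.getPerspectiveTransform(src,np.float32([[0,0],[400,0],[400,400],[0,400]]))
  out.append(cv2.warpPerspective(k['img'],H,(400,400),flags=cv2.INTER_CUBIC)[:,:,::-1])
cv2.imwrite('pics/wing.png',np.hstack(out))
```

```text
(no output)
```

View pics/wing.png

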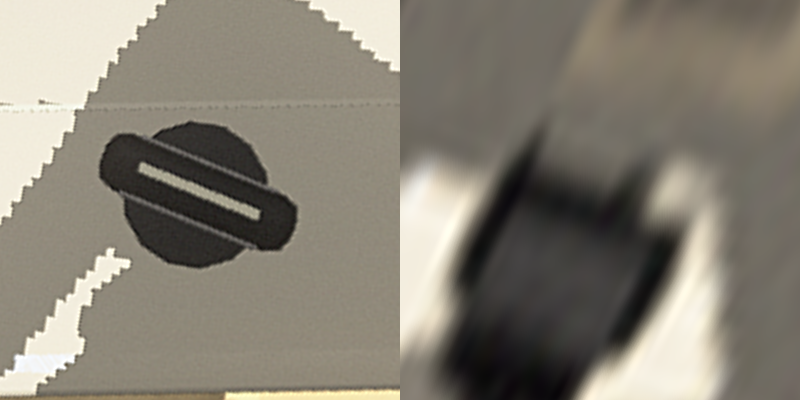

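The rectified wrist view shows the door's lip square to the box, so the yaw is 8°. The wing's white bar runs from (138,168) to (260,214), which is about 20.7° clockwise, and its centre is at (199,191). I'll move over it and align.

Run:
```python
from h import *
o=robot.get_obs();print(o['time'],o['position'])
print(rel([.6563,-.1693,.27],77.3,o))
```

```text
12.8 [ 0.5924 -0.2129  0.3003]
(array([76. , 14.4, 30.3]), -32.3)
```

{"api": "move_arm", "payload": {"series": "15 3 0 0 0 -6.5; 31 6 0 0 0 -13; 46 9 0 0 0 -19.5; 61 12 0 0 0 -26; 76 14.4 10 0 0 -32.3; 76 14.4 30 0 0 -32.3; 76 14.4 30 0 0 -32.3; 76 14.4 30 0 0 -32.3"}}

```text
time: 13.47
position: [0.6555, -0.1688, 0.2691]
tool_rot: [0.781, 0.625, -0.001, -0.002]
ft_force: [0.2, 0.2, 0.4]
grip_width: 0.0523
grip_force: 0.0
```

Run:
```python
from h import *
o=robot.get_obs();print(o['time'],o['position'],yaw(R.from_quat(o['tool_rot']).as_matrix()),o['ft_force'],o['grip_width'])
print(rel([.6563,-.1693,.27],77.3,o))
```

```text
13.4667 [ 0.6555 -0.1688  0.2691] 77.33738802403252 [0.2123 0.1635 0.4434] 0.052309789592827935
(array([-0.3,  0.9, -0.9]), 0.0)
```

{"api": "move_arm", "payload": {"series": "0 0 15 0 0 0; 0 0 28 0 0 0; 0 0 35 0 0 0; 0 0 38 0 0 0; 0 0 40 0 0 0; 0 0 40 0 0 0"}}

```text
time: 13.97
position: [0.6566, -0.1696, 0.2309]
tool_rot: [0.781, 0.625, 0.0, 0.0]
ft_force: [-0.7, -0.3, -0.2]
grip_width: 0.0523
grip_force: 0.0
```

{"api": "move_arm", "payload": {"series": "0 0 1.5 0 0 0; 0 0 3 0 0 0; 0 0 3 0 0 0"}}

```text
time: 14.22
position: [0.6565, -0.1693, 0.2277]
tool_rot: [0.781, 0.625, 0.0, 0.0]
ft_force: [-0.1, -0.6, -0.3]
grip_width: 0.0528
grip_force: 0.0
```

{"api": "move_arm", "payload": {"series": "0 0 0 0 0 0; 0 0 0 0 0 0; 0 0 0 0 0 0; 0 0 0 0 0 0; 0 0 0 0 0 0; 0 0 0 0 0 0", "jaw": 0, "newtons": 15}}

```text
time: 14.72
position: [0.6564, -0.1692, 0.2274]
tool_rot: [0.781, 0.625, 0.0, -0.0]
ft_force: [0.4, -0.6, 0.3]
grip_width: 0.0199
grip_force: 0.0
```

{"api": "move_arm", "payload": {"series": "0 0 0 0 0 0; 0 0 0 0 0 0; 0 0 0 0 0 0"}}

```text
time: 14.97
position: [0.6565, -0.1693, 0.2274]
tool_rot: [0.781, 0.625, 0.0, 0.0]
ft_force: [0.2, -0.3, 0.1]
grip_width: 0.0116
grip_force: 14.9
```

{"api": "move_arm", "payload": {"series": "0 0 1 0 0 0; 0 0 2 0 0 0; 0 0 3 0 0 0; 0 0 3 0 0 0"}}

```text
time: 15.3
position: [0.6565, -0.1692, 0.2246]
tool_rot: [0.781, 0.625, 0.0, 0.0]
ft_force: [-0.3, 0.2, 2.3]
grip_width: 0.0116
grip_force: 14.9
```

{"api": "move_arm", "payload": {"series": "0 0 1 0 0 0; 0 0 2 0 0 0; 0 0 2 0 0 0; 0 0 2 0 0 0"}}

```text
time: 15.63
position: [0.6566, -0.1693, 0.2241]
tool_rot: [0.781, 0.625, 0.0, 0.001]
ft_force: [-1.6, 1.3, 8.0]
grip_width: 0.012
grip_force: 14.9
```

{"api": "move_arm", "payload": {"series": "0 0 1 0 0 0; 0 0 2 0 0 0; 0 0 2 0 0 0; 0 0 2 0 0 0"}}

```text
time: 15.97
position: [0.6567, -0.1693, 0.2238]
tool_rot: [0.781, 0.625, 0.001, 0.001]
ft_force: [-3.4, 1.8, 13.0]
grip_width: 0.0119
grip_force: 15.0
```

{"api": "move_arm", "payload": {"series": "0 0 -1 0 0 -3; 0 0 -1 0 0 -6; 0 0 -1 0 0 -9; 0 0 -1 0 0 -12; 0 0 -1 0 0 -12"}}

```text
time: 16.38
position: [0.6567, -0.1692, 0.2235]
tool_rot: [0.71, 0.704, 0.0, 0.001]
ft_force: [-2.2, 0.7, 10.0]
grip_width: 0.0119
grip_force: 15.0
```

{"api": "move_arm", "payload": {"series": "0 0 0 0 0 -3; 0 0 0 0 0 -6; 0 0 0 0 0 -9; 0 0 0 0 0 -12; 0 0 0 0 0 -12"}}

```text
time: 16.8
position: [0.6567, -0.1692, 0.222]
tool_rot: [0.633, 0.774, 0.0, 0.0]
ft_force: [-0.2, 0.6, 3.8]
grip_width: 0.0118
grip_force: 15.0
```

{"api": "move_arm", "payload": {"series": "0 0 1.5 0 0 0; 0 0 3 0 0 0; 0 0 4.5 0 0 0; 0 0 6 0 0 0; 0 0 7 0 0 0; 0 0 8 0 0 0; 0 0 8 0 0 0"}}

```text
time: 17.38
position: [0.6567, -0.1692, 0.2136]
tool_rot: [0.634, 0.773, 0.0, 0.0]
ft_force: [-0.6, 0.4, 5.3]
grip_width: 0.0118
grip_force: 15.0
```

Run:
```python
from h import *
o=robot.get_obs();print(o['time'],o['position'],yaw(R.from_quat(o['tool_rot']).as_matrix()),o['ft_force'],o['moment'],o['q'])
```

```text
17.3833 [ 0.6567 -0.1692  0.2136] 101.31912611645262 [-0.6438  0.3756  5.3359] [ 0.1691 -0.0086 -0.0191] [-0.4167  0.6021  1.2894  0.0003  1.2494 -0.6144]
```

{"api": "move_arm", "payload": {"series": "0 0 1.5 0 0 0; 0 0 1.5 0 0 0; 0 0 1.5 0 0 6; 0 0 1.5 0 0 12; 0 0 1.5 0 0 18; 0 0 1.5 0 0 24; 0 0 1.5 0 0 30; 0 0 1.5 0 0 36", "newtons": 22}}

```text
time: 18.05
position: [0.6565, -0.1692, 0.213]
tool_rot: [0.843, 0.538, 0.0, 0.0]
ft_force: [-2.3, 1.8, 9.2]
grip_width: 0.0114
grip_force: 22.0
```

{"api": "move_arm", "payload": {"series": "0 0 0 0 0 6; 0 0 0 0 0 12; 0 0 0 0 0 18; 0 0 0 0 0 24; 0 0 0 0 0 30; 0 0 0 0 0 36; 0 0 0 0 0 42; 0 0 0 0 0 48"}}

```text
time: 18.72
position: [0.6564, -0.1691, 0.213]
tool_rot: [0.989, 0.148, 0.0, 0.0]
ft_force: [-2.5, 1.7, 8.0]
grip_width: 0.0119
grip_force: 22.0
```

{"api": "move_arm", "payload": {"series": "0 0 0 0 0 0; 0 0 0 0 0 0"}}

```text
time: 18.88
position: [0.6564, -0.1691, 0.213]
tool_rot: [0.989, 0.15, 0.0, 0.0]
ft_force: [-2.1, 1.6, 8.7]
grip_width: 0.0117
grip_force: 22.0
```

Run:
```python
from h import *
o=robot.get_obs();print(o['time'],o['position'],yaw(R.from_quat(o['tool_rot']).as_matrix()),o['ft_force'],o['moment'],o['grip_width'])
```

```text
18.8833 [ 0.6564 -0.1691  0.213 ] 17.3076651724234 [-2.0837  1.6273  8.6814] [0.2693 0.4622 0.0082] 0.01174364295436298
```

Turned to the estimated quarter turn, with no stop felt. I'll ease up so the pin seats in the notches.

{"api": "move_arm", "payload": {"series": "0 0 -1.5 0 0 0; 0 0 -3 0 0 0; 0 0 -4.5 0 0 0; 0 0 -6 0 0 0; 0 0 -7.5 0 0 0; 0 0 -8 0 0 0; 0 0 -8 0 0 0"}}

```text
time: 19.47
position: [0.6562, -0.169, 0.2182]
tool_rot: [0.989, 0.151, -0.001, -0.001]
ft_force: [2.4, -0.4, -4.8]
grip_width: 0.0121
grip_force: 22.0
```

It's held: a 4.8 N upward pull is resisted at about 9 mm pushed in. Now release and retreat.

{"api": "move_arm", "payload": {"series": "0 0 2 0 0 0; 0 0 2 0 0 0; 0 0 2 0 0 0; 0 0 2 0 0 0; 0 0 2 0 0 0", "jaw": 0.6}}

```text
time: 19.88
position: [0.6564, -0.1694, 0.2182]
tool_rot: [0.989, 0.151, 0.0, 0.0]
ft_force: [-0.9, 0.2, 0.8]
grip_width: 0.0372
grip_force: 0.0
```

{"api": "move_arm", "payload": {"series": "0 0 -10 0 0 0; 0 0 -30 0 0 0; 0 0 -55 0 0 0; -35 0 -80 0 0 0; -70 0 -95 0 0 0; -105 0 -95 0 0 0; -105 0 -95 0 0 0"}}

```text
time: 20.47
position: [0.5509, -0.2014, 0.3152]
tool_rot: [0.989, 0.15, -0.001, 0.001]
ft_force: [-0.7, 0.5, -0.6]
grip_width: 0.0519
grip_force: 0.0
```

Run:
```python
from h import *
o=robot.get_obs();print(o['time'],o['position'],o['ft_force'])
w=robot.camera('wrist')
print([(n,[(np.round(a['xyz'],4).tolist(),round(a['p'],2)) for a in robot.tip_of(w,n)[:1]]) for n in('push_spot','fastener_wings','door_hinge')])
def proj(c,p):
    q=c['world_to_cam']@np.r_[p,1];q=c['mtx']@q[:3];return q[:2]/q[2]
c0=np.array([.6563,-.1693]);L=.05
n=np.array([np.cos(np.radians(8)),np.sin(np.radians(8))]);d=np.array([n[1],-n[0]])
cs=[c0-L*d+L*n,c0+L*d+L*n,c0+L*d-L*n,c0-L*d-L*n]
H=cv2.getPerspectiveTransform(np.float32([proj(w,[*q,.24]) for q in cs]),np.float32([[0,0],[300,0],[300,300],[0,300]]))
a=cv2.warpPerspective(w['img'],H,(300,300))[:,:,::-1]
cv2.imwrite('pics/end.png',np.hstack([a,cv2.resize(w['img'][:,:,::-1],(400,300))]))
```

```text
20.4667 [ 0.5509 -0.2014  0.3152] [-0.716   0.4889 -0.6033]
[('push_spot', [([0.6201, -0.2184, 0.1886], 0.8)]), ('fastener_wings', [([0.6528, -0.1691, 0.2323], 0.68)]), ('door_hinge', [([0.5931, -0.0265, 0.1914], 0.68)])]
```

View pics/end.png

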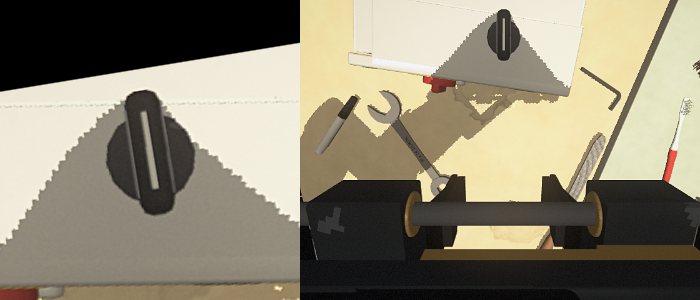

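The picture shows the wings at (150,152) standing nearly across the door (about 82°). They measure 10 mm lower than before, at z = 0.232. The door is shut and square, and the bystanders in view (marker, spanner, hex key) are in place.

```bash
python3 -c "
from rig import robot
print(robot.hand_in())"
```

```text
the job is handed in; nothing more can be done
None
```

The door is shut and latched and the fastener is locked down a quarter turn; I handed the job in at about 20.5 s, after a first push that passed over the door (fingers about 30 mm shorter than stated) and had to be redone lower.

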